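# Pop the press-on lid of a snack tub with the lid lifter

### The job

The red lid of the snack tub is snapped shut: take the yellow-handled flat lid lifter from the blue mat, slide its blade steeply downwards through the notch until its tip is well under the lid's edge, and lever it over the steel rim of the notch until that end of the lid snaps up out of its two catches. Leave the lid sitting loose on the tub, popped up at the notch end, and lay the lifter back down flat, well within the blue mat. Do not touch the lid with the gripper or arm, and do not disturb the jars, tape rolls or scissors.

Things in the scene. Friction and masses are not known exactly. Their poses are not given: they have to be found in the camera images.
- tub: Clear plastic tub of brown snacks, fixed to the bench, 195 mm long (x -100 to +95), 140 wide, side walls 94 high. Origin: centre of its underside, at bench height; x runs from the notch end (-x, roughly facing the robot) to the rear, z up. The lid lies sunk between its walls. At the -x end a pry notch (y -30 to +30) lies between two white decks 88 high.
- notch (a point): Middle of the top of the notch's steel rim, the fulcrum: a round bar of 6 mm diameter along the tub's y, centre at x -96, z 81 in the tub's frame (this point: z 84). Behind it an empty pocket, 19 mm long, reaches to the lid's front edge; it is 30 deep (floor at z 50) and goes on as free space under the lid.
- catches (a point): Point midway between the two catches, at x -55, y 0, z 88 in the tub's frame: smooth spring-loaded steel balls in the side walls that hold down the lid. About 11 to 14 N upward at the lid's front edge makes it snap, past 5 mm of rise; then they push it up and hold its front edge about 10 mm above the shut height, the rear end still down.
- lid: Red plate lid, loose but snapped in: 158 mm long, 125 wide, 8 thick, 0.15 kg. Origin on its underside, 80 mm directly above the tub's origin while shut, axes parallel to the tub's; x -74 (front edge, at the notch) to +84. Its rear end only rests on a ledge and acts as a pivot.
- lid_edge (a point): Middle of the lid's front lower edge: x -74, y 0, z 0 in the lid's frame; 80 mm above the bench when shut. A 5 mm blade on the rim passes under the shut edge only if it points 25 degrees or more below level (35 to 40 leaves 4 to 6 mm to spare); swung to level over the rim it raises the edge by 9 mm.
- lifter: Flat lid lifter, 200 mm long, 0.11 kg, lying on the mat, blade roughly away from the robot. Origin: centre of the handle's underside; x points to the blade's tip, z up. Yellow handle, black ends: 110 long (x -55 to +55), 22 wide, 26 high. Straight steel blade 24 wide, 5 thick (z 10.5 to 15.5), from the handle to x 145. Centre of mass near x 22.
- blade_tip (a point): Middle of the blade's end edge: x = 145, y = 0, z = 13 in the lifter's frame.
- mat: Blue mat fixed to the bench, 260 (x) by 140 (y), 3 thick. Origin: centre of its underside; its top is at z = 3. The lifter starts on it and must end on it. The mat and the tub may be on either side (left or right).
- jar_a: Jar of 80 diameter, 120 high, red cap, between the tub and the mat; bystander. Origin: centre of its underside.
- jar_b: Jar of 90 diameter, 150 high, red cap, on the left; bystander. Origin: centre of its underside.
- jar_c: Jar of 90 diameter, 150 high, red cap, on the right; bystander. Origin: centre of its underside.
- tape: Cardboard ring (tape core) of 100 diameter, 45 high, between the tub and the mat, nearer the robot; bystander. Origin: centre of its underside.
- tape_roll2: Clear roll of tape, 90 diameter, 40 high, on the right; bystander. Origin: centre of its underside.
- scissors: Scissors with black handles lying flat on the left, about 170 long; bystander. Origin at their pivot.
Things that resemble listed ones, but are neither listed nor needed, are in the scene too. Of the things like the lifter, leave any that is green; of the rest the larger one is meant.

How it is judged (in metres and radians):
On the way, in this order (a step that is already met when the one before it is completed fails the run):
1. the blade's tip is under the lid's edge, through the notch (x of blade_tip in the frame of tub between -0.072 and -0.03 m and z of blade_tip in the frame of tub between 0.048 and 0.08 m and y of blade_tip in the frame of tub between -0.03 and 0.03 m), for 0.1 s.
2. the lid's front edge has been raised at least 6 mm, with the blade's tip still beneath the lid (z of lid_edge in the frame of tub above 0.086 m and x of blade_tip in the frame of tub above -0.074 m and z of blade_tip in the frame of lid below 0.001 m and distance between blade_tip and lid_edge below 0.05 m), for 0.05 s.
At the end, for the whole second after the job is handed in: The lid sits loose on the tub within 10 mm of its place, its front edge 6 to 18 mm above its shut height (80 mm over the bench), at rest; the lifter lies flat (within about 10 degrees), at rest on the blue mat, its handle's centre within 120 mm along and 65 mm across of the mat's centre (z of lid_edge in the frame of tub between 0.086 and 0.098 m and x of lid in the frame of tub between -0.01 and 0.01 m and y of lid in the frame of tub between -0.01 and 0.01 m and linear speed of each of lid, lifter below 0.02 m/s and x of lifter in the frame of mat between -0.12 and 0.12 m and y of lifter in the frame of mat between -0.065 and 0.065 m and height (world z) of lifter below 0.035 m and angle between lifter's own x axis and vertical between 1.4 and 1.74 rad and contact force between lifter and mat above 0.2 N); the robot touches nothing.
It fails at once if the gripper or arm touches the lid (more than 1 N) (contact force between any of the fingers, the arm and lid above 1 N).
It fails at once if a jar, tape roll or the scissors is moved more than 30 mm (distance of any of jar_a, jar_b, jar_c, tape, tape_roll2, scissors from where it was at the start of the episode above 0.03 m).
It also fails if it takes over 58 s, if anything falls off the work surface, if the arm or the gripper's body presses on something with over 40 N, if the wrist force passes 120 N, or if a joint passes its speed limit or range.

### The arm

A 6-joint arm with a two-finger parallel gripper is mounted at the origin on the work surface. World frame = base frame: x ahead of the robot, y to its left, z up, the work surface at z = 0. Lengths are in m, angles in degrees, forces in N, time in s.
With the tool pointing down it reaches from about 0.375 to 0.9 m from the base axis. Payload 3.1 kg.
Tool frame: the origin (TCP) lies at the very end of the fingers, on their centre line; the grasp point (between the pads) lies 19 mm behind it; z points along the fingers, y is the direction in which the jaws open and shut (so a half turn about z gives the same grasp; the last joint's range is limited). The gripper opens to 87 mm and grips with 3 to 60 N. Pads are 19 mm wide; open, the fingers measure 117 mm over their backs; the gripper's body (75 mm by 190 mm) begins 51 mm behind the grasp point.
Start: joints at [-77.149, 30.224, 82.088, -0, 67.689, -10.227], TCP at [0.245, -0.575, 0.223] pointing down, gripper open.
Joint ranges: [-176.69, 176.69], [-43.24, 126.21], [12.49, 139.97], [-82, 262], [0, 151.66], [-163.58, 163.58]. Speed limits (degrees/s): [159.86, 159.86, 180, 180, 180, 180].

### API

Orientations are given as a 3x3 rotation matrix whose columns are the frame's x, y, z axes.
In Python, from rig import bot gives the robot as it stands. The module is installed in compiled form; this text tells all that it offers.
- The arm moves only by the tool play_rows, never from a script. Its argument "targets" is a list of rows, each a list of 7 numbers: the closure, from 0 (fully open) to 1 (shut), then the shift along the world's x, y, z in m, then the turn, a rotation vector about the world's x, y, z in rad. A call has 1 to 12 rows; each row shifts and turns the commanded pose from where the row before left it; what a row does not reach is not made up. A row lasts 1/8 s, in which the tool goes at most 62.5 mm and 10.7 degrees, less where a joint would pass 70% of its speed; a pose out of reach is approached as far as the arm can. A call with a gripper value outside its range is refused whole. The fingers move at their own pace and stop on an object; the grip force is fixed at half the most. Time passes only in rows, so rows that do not move let the fingers close. It gives the time, the measured TCP pose, the force and the opening at its end, in the units of the state.
- bot.read_state(): the state, without advancing time (a new reading comes with each control period).
- bot.capture(name): name is "scene" or "side" or "wrist"; returns the picture (420x560x3 uint8, blue, green, red); there is no depth.
- bot.get_calibration(name): a dict with "fx", "fy", "cx", "cy" (pixels), "k1" (the pictures are not rectified: a ray, as slopes to the right and down, at radius r is drawn at 1 + k1 r^2 times it, then the intrinsics apply), "R" (3x3) and "t" (3): a world point X has camera coordinates R X + t. Camera axes: x right, y down, z forward; pixel columns grow to the right and rows downward; lengths in m; the calibration is good to about 2 mm. A picture is of the moment at which its call begins: read the wrist's pose just before it. get_calibration takes no time and is no camera call; for the wrist camera it gives the pose at the moment of the call.
- bot.hand_in(): hands the job in, once; it reports no verdict.
The state is a dict: "time_s": time; "joint_positions": joint angles; "qvel": joint speeds; "tau": joint torques, N m; "position": TCP position; "tcp_rot": TCP orientation; "force": force on the tool from outside, world axes, zero at the start; "moment": the same for the moment, N m; "opening": opening from 0.0 (shut) to 1.0 (fully open).
Only numpy, scipy, OpenCV 4.12 (cv2) and the standard library are available. Lean on these libraries where they do the work, as an engineer would, in place of code of your own. Each camera call takes 0.05 s, during which the arm holds its last target. There are 200 camera calls.

## Working session

There is one attempt and no reset: what is moved stays moved. The work goes in short steps, Python scripts to look and compute and a tool call to move; the robot and the scene stay as the last step left them, time stands still between calls to the robot, and variables do not carry over. Pictures are saved under pics/ and viewed, about 8 in all and at most 12, crops included, and the job is handed in when it is done.

Besides the shell and the picture viewer there is one more tool, called after ">>>" as name([rows], argument=value, ...), one row to a line, values as JSON. play_rows: Moves the arm, as the interface text tells. Its arguments: {"type":"object","properties":{"targets":{"type":"array","items":{"type":"array","items":{"type":"number"}}}},"required":["targets"]}

```bash
mkdir -p pics; cat > h.py <<'E'
import numpy as np, cv2
from rig import bot
def snap(n,f):
    c=bot.get_calibration(n); im=bot.capture(n); cv2.imwrite(f'pics/{f}.png',im); return im,c
def ray(c,u,v):
    x=np.array([(u-c['cx'])/c['fx'],(v-c['cy'])/c['fy']]); y=x.copy()
    for _ in range(20): y=x/(1+c['k1']*(y@y))
    R=np.array(c['R']); t=np.array(c['t']).ravel()
    return -R.T@t, R.T@np.array([y[0],y[1],1.])
def onz(c,u,v,z):
    o,d=ray(c,u,v); return o+d*(z-o[2])/d[2]
def proj(c,X):
    p=np.array(c['R'])@np.array(X)+np.array(c['t']).ravel(); y=p[:2]/p[2]; y=y*(1+c['k1']*(y@y))
    return np.array([c['fx']*y[0]+c['cx'],c['fy']*y[1]+c['cy']])
E
python3 - <<'E'
from h import *
import pickle
a,c=snap('scene','s1'); b,d=snap('side','d1'); pickle.dump((c,d),open('cal.pkl','wb'))
for k in (c,d): print(ray(k,280,210), k['fx'])
s=bot.read_state(); print(s['time_s'],s['position'],s['tcp_rot'],s['force'])
E
```

```text
(array([ 1.11523351, -0.04981362,  1.14320428]), array([-0.50747024,  0.02633328, -0.8612947 ])) 384.0192974810529
(array([-0.22254323,  0.9432727 ,  1.0983876 ]), array([ 0.45739108, -0.60534454, -0.65148479])) 455.85911180471356
0.1 [ 0.24486231 -0.57432164  0.22164897] [[ 9.19967041e-01  3.91995452e-01 -4.57582942e-04]
 [ 3.91995574e-01 -9.19965069e-01  1.93462028e-03]
 [ 3.37402028e-04 -1.95915738e-03 -9.99998024e-01]] [ 0.05966022  0.21621145 -0.60720618]
```

View pics/s1.png

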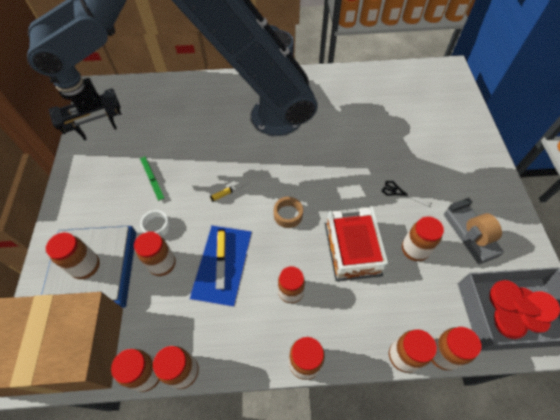

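View pics/d1.png

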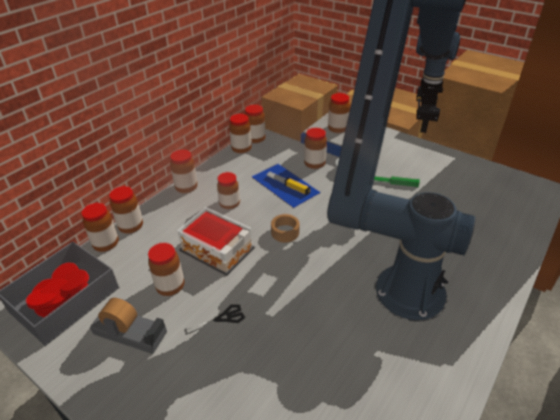

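The scene picture shows the mat (blue) at about (221,265) with the lifter on it (handle at 221,245, blade pointing down/away). The tub is at (357,243), with its red lid. The decoys are a small lifter at (222,192) and a green one at (152,178). Next I measure by masks.

```bash
python3 - <<'E'
from h import *
import pickle
cs=dict(zip(('s1','d1'),pickle.load(open('cal.pkl','rb'))))
def blobs(f,lo,hi,box,z,lo2=None,hi2=None):
    im=cv2.imread(f'pics/{f}.png'); h=cv2.cvtColor(im,cv2.COLOR_BGR2HSV)
    m=cv2.inRange(h,lo,hi)
    if lo2: m|=cv2.inRange(h,lo2,hi2)
    k=np.zeros_like(m); x0,y0,x1,y1=box; k[y0:y1,x0:x1]=m[y0:y1,x0:x1]
    cn=max(cv2.findContours(k,0,1)[0],key=cv2.contourArea)
    P=np.array([onz(cs[f],u+0.,v+0.,z)[:2] for u,v in cn[:,0]])*1000
    r=cv2.minAreaRect(P.astype(np.float32)); return r
for f,bx in (('s1',dict(mat=(180,215,255,310),han=(205,222,235,275),lid=(325,210,390,275))),('d1',dict(mat=(245,155,325,215),han=(280,170,315,200),lid=(175,205,255,250)))):
    print(f,'mat',blobs(f,(100,100,60),(130,255,255),bx['mat'],.003))
    print(f,'handle',blobs(f,(18,110,90),(35,255,255),bx['han'],.029))
    print(f,'lid',blobs(f,(0,140,80),(8,255,255),bx['lid'],.088,(172,140,80),(180,255,255)))
a=cv2.imread('pics/s1.png'); b=cv2.imread('pics/d1.png')
A=cv2.resize(a[195:305,180:400],None,fx=3.5,fy=3.5,interpolation=2); B=cv2.resize(b[150:270,170:330],None,fx=3.5,fy=2,interpolation=2)
cv2.imwrite('pics/c1.png',np.vstack([A[:, :560],]) if 0 else A)
E
```

```text
s1 mat ((626.9739990234375, -214.39389038085938), (139.6859893798828, 256.4290771484375), 76.26451110839844)
s1 handle ((568.8994140625, -214.35980224609375), (96.3365478515625, 22.128765106201172), 0.4556264281272888)
s1 lid ((610.892333984375, 210.03245544433594), (157.30514526367188, 118.25208282470703), 2.2107138633728027)
d1 mat ((624.0028686523438, -213.4375), (138.8072967529297, 255.61843872070312), 75.85275268554688)
d1 handle ((565.0933837890625, -202.36392211914062), (44.20681381225586, 100.35400390625), 85.30968475341797)
d1 lid ((609.17578125, 208.55630493164062), (158.95852661132812, 113.9719467163086), 2.7717068195343018)
```

View pics/c1.png

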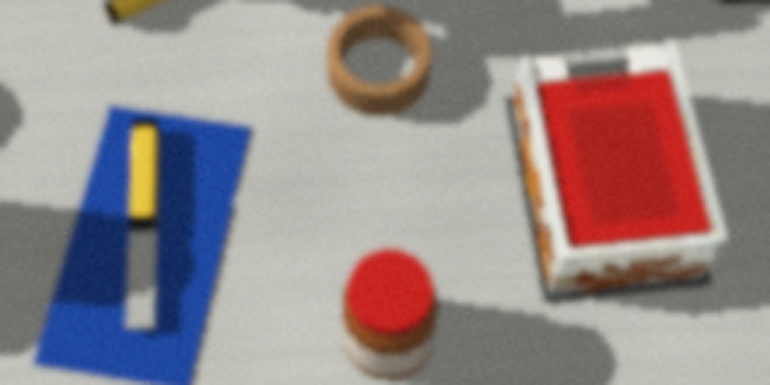

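>>> play_rows([
  [0,0.03,0.035,0,0,0,-0.1],
  [0,0.03,0.035,0,0,0,-0.1],
  [0,0.03,0.035,0,0,0,-0.1],
  [0,0.03,0.035,0,0,0,-0.095],
  [0,0.03,0.035,0,0,0,0],
  [0,0.03,0.035,0,0,0,0],
  [0,0.03,0.035,0,0,0,0],
  [0,0.03,0.035,0,0,0,0],
  [0,0.03,0.035,0,0,0,0],
  [0,0.03,0.035,0,0,0,0],
  [0,0.02,0.01,0,0,0,0],
  [0,0,0,0,0,0,0],
])

```text
time_s: 1.6
position: [0.5659, -0.2138, 0.2221]
tcp_rot: [[1.0, 0.011, -0.0], [0.011, -1.0, 0.0], [-0.0, -0.0, -1.0]]
force: [-0.8, -0.0, -0.2]
opening: 0.999
```

```bash
python3 - <<'E'
from h import *
import pickle
im,c=snap('wrist','w1'); pickle.dump(c,open('w1.pkl','wb'))
s=bot.read_state(); print(s['time_s'],s['position'],s['tcp_rot'],ray(c,280,210))
E
```

```text
1.65 [ 0.56479444 -0.21442985  0.22197985] [[ 9.99955989e-01  9.28235202e-03 -1.36337873e-03]
 [ 9.28274814e-03 -9.99956874e-01  2.84502033e-04]
 [-1.36067908e-03 -2.97145413e-04 -9.99999030e-01]] (array([ 0.63417468, -0.21182676,  0.38424206]), array([-0.24924791,  0.01250188, -0.96849437]))
```

View pics/w1.png

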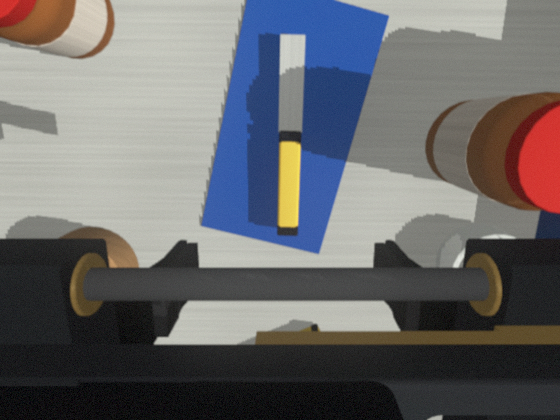

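The wrist view shows the handle from about (289,131) to (288,235) and the blade tip at (292,35), clear of everything. I turn these pixels into positions.

```bash
python3 - <<'E'
from h import *
import pickle
c=pickle.load(open('w1.pkl','rb')); im=cv2.imread('pics/w1.png'); h=cv2.cvtColor(im,cv2.COLOR_BGR2HSV)
m=cv2.inRange(h,(18,110,90),(35,255,255)); m[245:]=0
cn=max(cv2.findContours(m,0,1)[0],key=cv2.contourArea)
P=np.array([onz(c,float(u),float(v),.029)[:2] for u,v in cn[:,0]])*1000
print(cv2.minAreaRect(P.astype(np.float32)))
for n,u,v,z in (('rear',287,234,.029),('front',289.5,131,.029),('tip',292,34,.0185)): print(n,onz(c,u,v,z))
m=cv2.inRange(h,(100,100,60),(130,255,255)); m[255:]=0
m[:,400:]=0
for n,u,v in (('matBL',201,225),('matBR',319,253),('matTR',388,15)): print(n,onz(c,u,v,.003))
E
```

```text
((569.1240234375, -215.79966735839844), (21.153221130371094, 90.25591278076172), 89.25244903564453)
rear [ 0.51633023 -0.21491671  0.029     ]
front [ 0.6238517  -0.21609279  0.029     ]
tip [ 0.71430728 -0.21735206  0.0185    ]
matBL [ 0.51741701 -0.11697725  0.003     ]
matBR [ 0.48485366 -0.25268846  0.003     ]
matTR [ 0.73599547 -0.31208611  0.003     ]
```

>>> play_rows([
  [0,0.011,-0.0015,-0.05,0,0,-0.02],
  [0,0,0,-0.05,0,0,0],
  [0,0,0,-0.05,0,0,0],
  [0,0,0,-0.04,0,0,0],
  [0,0,0,-0.018,0,0,0],
  [0,0,0,-0.008,0,0,0],
  [0,0,0,0,0,0,0],
])

```text
time_s: 2.52
position: [0.5764, -0.2171, 0.0072]
tcp_rot: [[1.0, -0.013, 0.001], [-0.013, -1.0, -0.001], [0.001, 0.001, -1.0]]
force: [0.2, 0.7, 1.0]
opening: 1.001
```

Now I grip and lift to about 0.22.

>>> play_rows([
  [1,0,0,0,0,0,0],
  [1,0,0,0,0,0,0],
  [1,0,0,0,0,0,0],
  [1,0,0,0,0,0,0],
  [1,0,0,0,0,0,0],
  [1,0,0,0,0,0,0],
  [1,0,0,0.02,0,0,0],
  [1,0,0,0.04,0,0,0],
  [1,0,0,0.05,0,0,0],
  [1,0,0,0.05,0,0,0],
  [1,0,0,0.05,0,0,0],
  [1,0,0,0,0,0,0],
])

```text
time_s: 4.03
position: [0.5789, -0.218, 0.2232]
tcp_rot: [[1.0, -0.012, 0.011], [-0.012, -1.0, -0.006], [0.011, 0.006, -1.0]]
force: [0.9, -0.8, -0.4]
opening: 0.003
```

The opening is near 0, so the grasp failed. I look before doing anything else.

```bash
python3 - <<'E'
from h import *
import pickle
im,c=snap('wrist','w2'); pickle.dump(c,open('w2.pkl','wb'))
a,_=snap('scene','s2')
h=cv2.cvtColor(im,cv2.COLOR_BGR2HSV)
m=cv2.inRange(h,(18,110,90),(35,255,255)); m[300:]=0
cn=max(cv2.findContours(m,0,1)[0],key=cv2.contourArea)
P=np.array([onz(c,float(u),float(v),.029)[:2] for u,v in cn[:,0]])*1000
print(cv2.minAreaRect(P.astype(np.float32)),bot.read_state()['opening'])
cv2.imwrite('pics/w2v.png',np.hstack([im[:, 100:480],cv2.resize(a[180:310,150:280],(420,420))]))
E
```

```text
((568.909423828125, -215.22116088867188), (20.408464431762695, 90.82032775878906), 88.86518096923828) 0.0031017959786745547
```

View pics/w2v.png

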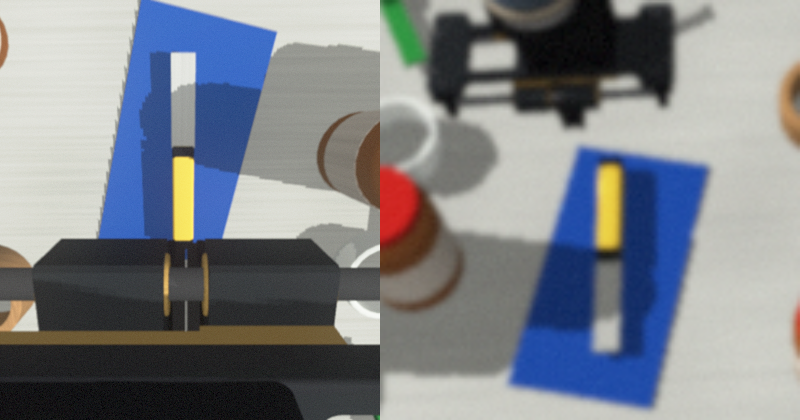

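```bash
python3 - <<'E'
from h import *
c=bot.get_calibration('scene'); w=bot.get_calibration('wrist'); s=bot.read_state()
p=s['position']; print(p, proj(c,p), proj(w,p), proj(c,p+np.array([0,0,.08])), s['joint_positions'])
print(proj(w,p-s['tcp_rot'][:,2]*.019))
E
```

```text
[ 0.57589802 -0.21634724  0.21798737] [210.14416285 216.06076466] [287.79325001 261.67941775] [205.04597644 200.83080594] [-3.09839018e+01  2.97045636e+01  8.39154799e+01 -1.30778600e-03
  6.62747576e+01  5.97109056e+01]
[288.09069625 278.38280178]
```

The lifter hasn't moved. The fingers were probably still closing when the lift began. I go back down and check the closing before lifting.

>>> play_rows([
  [0,0,0,0,0,0,0],
  [0,0,0,0,0,0,0],
  [0,0,0,0,0,0,0],
  [0,0,0,-0.04,0,0,0],
  [0,0,0,-0.04,0,0,0],
  [0,0,0,-0.04,0,0,0],
  [0,0,0,-0.04,0,0,0],
])

```text
time_s: 5.0
position: [0.576, -0.2165, 0.0549]
tcp_rot: [[1.0, -0.012, -0.0], [-0.012, -1.0, 0.0], [-0.0, -0.0, -1.0]]
force: [0.9, -0.1, -0.1]
opening: 0.719
```

>>> play_rows([
  [0.2,0,0.001,0,0,0,0],
  [0.2,0,0,-0.025,0,0,0],
  [0.2,0,0,-0.018,0,0,0],
  [0.2,0,0,-0.007,0,0,0],
  [1,0,0,0,0,0,0],
  [1,0,0,0,0,0,0],
  [1,0,0,0,0,0,0],
  [1,0,0,0,0,0,0],
  [1,0,0,0,0,0,0],
  [1,0,0,0,0,0,0],
  [1,0,0,0,0,0,0],
  [1,0,0,0,0,0,0],
])

```text
time_s: 6.5
position: [0.5761, -0.2155, 0.0067]
tcp_rot: [[1.0, -0.012, 0.0], [-0.012, -1.0, -0.0], [0.0, 0.0, -1.0]]
force: [-0.9, -0.3, 1.8]
opening: 0.252
```

>>> play_rows([
  [1,0,0,0,0,0,0],
  [1,0,0,0,0,0,0],
  [1,0,0,0,0,0,0],
])

```text
time_s: 6.88
position: [0.5761, -0.2155, 0.0067]
tcp_rot: [[1.0, -0.012, 0.0], [-0.012, -1.0, -0.0], [0.0, 0.0, -1.0]]
force: [-0.5, -0.6, 2.7]
opening: 0.251
```

The handle is gripped (0.251 × 87 = 22 mm). I lift and carry it towards the tub.

>>> play_rows([
  [1,0,0,0.015,0,0,0],
  [1,0,0,0.04,0,0,0],
  [1,0,0,0.06,0,0,0],
  [1,0,0,0.06,0,0,0],
  [1,-0.01,0.04,0.06,0,0,0.054],
  [1,-0.02,0.05,0.01,0,0,0],
  [1,-0.02,0.05,0,0,0,0],
  [1,-0.02,0.05,0,0,0,0],
  [1,-0.02,0.05,0,0,0,0],
  [1,-0.02,0.05,0,0,0,0],
  [1,-0.01,0.02,0,0,0,0],
  [1,0,0,0,0,0,0],
])

```text
time_s: 8.38
position: [0.456, 0.0903, 0.2436]
tcp_rot: [[0.999, 0.045, -0.0], [0.045, -0.999, 0.0], [-0.0, -0.0, -1.0]]
force: [0.6, -0.5, -1.0]
opening: 0.248
```

```bash
python3 - <<'E'
from h import *
import pickle
im,c=snap('wrist','w3'); pickle.dump(c,open('w3.pkl','wb'))
s=bot.read_state(); print(s['time_s'],s['position'],s['opening'],s['force'])
p=s['position']; R=s['tcp_rot']
print(proj(c,p+R@np.array([.137,0,-.006+.0])) )
E
```

```text
8.425 [0.4571184  0.08932773 0.24358864] 0.25063515127259023 [ 0.08763197  0.02143215 -0.31968167]
[291.82994068 -67.18632068]
```

View pics/w3.png

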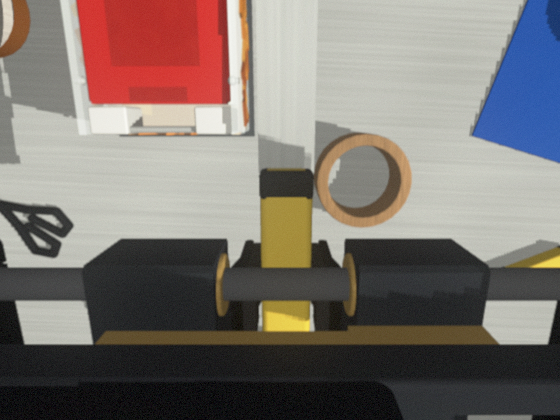

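The wrist view shows the lid's front edge at v≈103 (u 88–229) and the notch between the decks (u 133–197, v 105–130). The lifter is held straight, with its front cap at (286,170–195).

```bash
python3 - <<'E'
from h import *
import pickle
c=pickle.load(open('w3.pkl','rb')); im=cv2.imread('pics/w3.png'); h=cv2.cvtColor(im,cv2.COLOR_BGR2HSV)
m=cv2.inRange(h,(0,140,80),(8,255,255))|cv2.inRange(h,(172,140,80),(180,255,255)); m[115:]=0; m[:,:75]=0;m[:,235:]=0
E=[]
for u in range(95,225,2):
    v=np.where(m[:,u])[0].max()+1; E.append(onz(c,float(u),float(v),.088)[:2])
E=np.array(E); f=np.polyfit(E[:,1],E[:,0],1); print('front edge x at y=.2',np.polyval(f,.2),'yaw',-np.degrees(np.arctan(f[0])), 'res',np.std(E[:,0]-np.polyval(f,E[:,1])))
ed=[]
for v in (20,50,80,95):
    w=np.where(m[v])[0]; a,b=onz(c,w.min()*1.,v*1.,.088),onz(c,w.max()+1.,v*1.,.088); print(v,a[:2],b[:2])
for n,u,v,z in (('notchL',133,115,.088),('notchR',197,115,.088),('rim',165,130,.084),('frontL',92,134,.088),('frontR',231,133,.088)): print(n,onz(c,u,v,z)[:2])
cv2.imwrite('pics/z.png',cv2.resize(im[85:145,60:260],None,fx=4,fy=4,interpolation=2))
# lifter cap: front edge top, grip
s=[.4571184,.08932773,.24358864]
for z in (.262,.266,.27): print(z,onz(c,286.5,169,z)[:2])
print(c['R'],ray(c,280,210)[0])
E
```

```text
front edge x at y=.2 0.5339703581657218 yaw 2.6128257608230934 res 0.00010043194975386776
20 [0.59659764 0.26837939] [0.6020554  0.14632773]
50 [0.57371861 0.26729887] [0.57918416 0.14538843]
80 [0.54993312 0.26618281] [0.55532827 0.14612782]
95 [0.53768238 0.26561072] [0.54313917 0.14434557]
notchL [0.5225881  0.22851727]
notchR [0.52512154 0.17233304]
rim [0.51079673 0.20227011]
frontL [0.50455718 0.26603588]
frontR [0.51100868 0.14239188]
0.262 [0.50476    0.09326679]
0.266 [0.50530179 0.093305  ]
0.27 [0.50584358 0.0933432 ]
[[ 4.55882688e-02 -9.98959877e-01  9.34321695e-04]
 [-9.67498654e-01 -4.39195936e-02  2.49032976e-01]
 [-2.48732916e-01 -1.22569372e-02 -9.68494555e-01]] [0.52422776 0.09463954 0.40572907]
```

View pics/z.png

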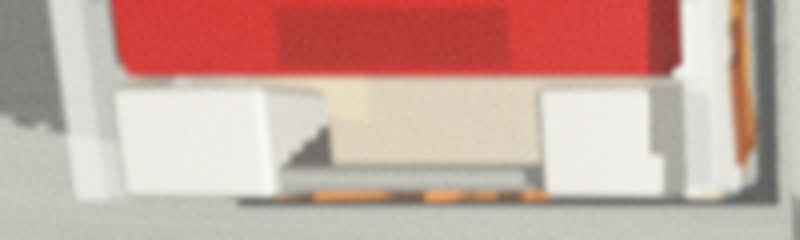

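>>> play_rows([
  [1,-0.015,0.02,0,0,0,0],
  [1,-0.015,0.02,0,-0.0075,0.1656,0],
  [1,-0.014,0.02,0,-0.0075,0.1656,0],
  [1,-0.013,0.02,0,-0.0075,0.1656,0],
  [1,-0.013,0.018,0,-0.0075,0.1656,0],
  [1,0,0.01,-0.02,0,0,0],
  [1,0,0,-0.02,0,0,0],
  [1,0,0,0,0,0,0],
  [1,0,0,0,0,0,0],
])

```text
time_s: 9.55
position: [0.3884, 0.1964, 0.2035]
tcp_rot: [[0.788, 0.041, -0.614], [0.031, -0.999, -0.027], [-0.614, 0.002, -0.789]]
force: [-0.4, 0.5, -1.0]
opening: 0.248
```

```bash
cat > t.py <<'E'
from h import *
O=np.array([.6077,.2085,0]); yaw=.0455
T=np.array([[np.cos(yaw),-np.sin(yaw),0],[np.sin(yaw),np.cos(yaw),0],[0,0,1]])
def rep():
    s=bot.read_state(); p=np.array(s['position']); R=np.array(s['tcp_rot'])
    L=lambda X,Z:(T.T@(p+R@np.array([X-.0071,0,-(Z-.0037)])-O))*1000
    x=T.T@R[:,0]; th=np.arctan2(-x[2],x[0]); n=np.array([np.sin(th),0,np.cos(th)]); d=np.array([np.cos(th),0,-np.sin(th)])
    q=L(.145,.0105); C=np.array([-96,0,81]); e=np.array([-74,0,80])
    print('t',s['time_s'],'tcp tub',(T.T@(p-O)*1000).round(1),'tip',L(.145,.013).round(1),'pitch',np.degrees(th).round(1),'yaw err',np.degrees(x[1]).round(2))
    print('inserted',((q-C)@d).round(1),'gap rim',((q-C)@n-3).round(1),'gap lid',((e-q)@n-5).round(1),'F',s['force'].round(1),'M',s['moment'].round(2),'open',round(s['opening'],3))
    return s
E
python3 - <<'E'
from t import *
rep()
a,c=snap('side','d2'); b,cs=snap('scene','s2b'); w,_=snap('wrist','w4')
cv2.imwrite('pics/v4.png',np.hstack([cv2.resize(a[140:290,150:310],(400,375),interpolation=2),cv2.resize(b[170:290,280:408],(400,375),interpolation=2)]))
s=bot.read_state();p=np.array(s['position']);R=np.array(s['tcp_rot'])
for X in (.055,.145):
  q=p+R@np.array([X-.0071,0,-(.013-.0037)]); u=proj(c,q); v=proj(cs,q)
  print(X,((u-[150,140])*2.5).round(1),((v-[280,170])*3.125+[400,0]).round(1))
E
```

```text
t 9.55 tcp tub [-219.6   -2.1  203.5] tip [-105.1   -2.8  126.1] pitch 37.9 yaw err -0.26
inserted -34.9 gap rim 24.5 gap lid -19.8 F [-0.4  0.5 -1. ] M [ 0.06 -0.49  0.04] open 0.248
0.055 [264.2 219.7] [614.5   9. ]
0.145 [220.3 231.1] [620.3  99.8]
```

View pics/v4.png

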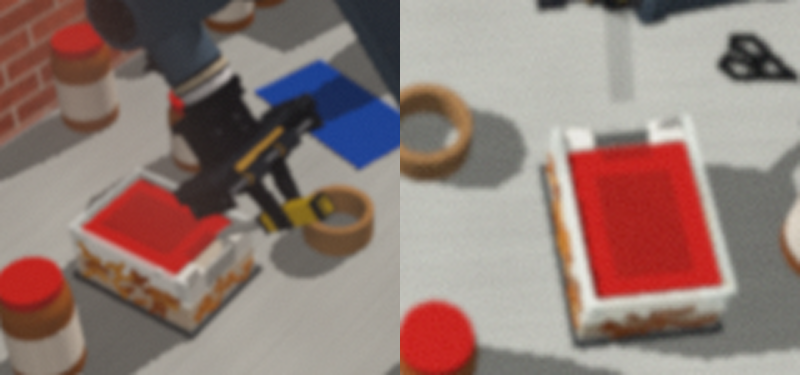

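Side and scene views agree with the model: the blade tip is seen at (621,101) and was predicted at (620,100). I bring the blade onto the entry line just short of the rim.

>>> play_rows([
  [1,0.0158,0.0037,-0.0123,0,0,0],
  [1,-0.0068,-0.0003,-0.0088,0,0,0],
  [1,-0.0068,-0.0003,-0.0088,0,0,0.004],
  [1,0.008,0.0003,-0.0061,0,0,0],
  [1,0,0,0,0,0,0],
  [1,0,0,0,0,0,0],
])

```text
time_s: 10.45
position: [0.3979, 0.2003, 0.1671]
tcp_rot: [[0.787, 0.046, -0.615], [0.035, -0.999, -0.03], [-0.615, 0.002, -0.788]]
force: [0.1, 0.4, -0.9]
opening: 0.251
```

```bash
python3 - <<'E'
from t import *
rep()
E
```

```text
t 10.45 tcp tub [-209.9    1.4  167.1] tip [-95.5   1.3  89.6] pitch 38.0 yaw err -0.03
inserted -4.9 gap rim 1.6 gap lid 3.2 F [ 0.1  0.4 -0.9] M [ 0.02 -0.42  0.03] open 0.251
```

>>> play_rows([
  [1,0.0051,0.0002,-0.0031,0,0,0],
  [1,0.0047,0.0002,-0.0037,0,0,0],
  [1,0.0047,0.0002,-0.0037,0,0,0],
  [1,0.0047,0.0002,-0.0037,0,0,0],
  [1,0,0,0,0,0,0],
])

```text
time_s: 11.08
position: [0.4171, 0.201, 0.1524]
tcp_rot: [[0.787, 0.046, -0.615], [0.035, -0.999, -0.03], [-0.616, 0.002, -0.788]]
force: [-0.3, 0.2, -0.4]
opening: 0.252
```

```bash
python3 - <<'E'
from t import *
rep()
E
```

```text
t 11.075 tcp tub [-190.7    1.2  152.4] tip [-76.4   1.1  74.8] pitch 38.0 yaw err -0.04
inserted 19.3 gap rim 1.7 gap lid 3.0 F [-0.3  0.2 -0.4] M [ 0.05 -0.45 -0.02] open 0.252
```

No contact so far, so I go on to about 46 mm inserted.

>>> play_rows([
  [1,0.0047,0.0002,-0.0035,0,0,0],
  [1,0.0047,0.0002,-0.0036,0,0,0],
  [1,0.0047,0.0002,-0.0036,0,0,0],
  [1,0.0047,0.0002,-0.0036,0,0,0],
  [1,0.002,0.0001,-0.0015,0,0,0],
  [1,0,0,0,0,0,0],
])

```text
time_s: 11.82
position: [0.4377, 0.202, 0.1369]
tcp_rot: [[0.787, 0.046, -0.615], [0.035, -0.999, -0.03], [-0.616, 0.002, -0.788]]
force: [-0.4, 0.3, -0.3]
opening: 0.251
```

```bash
python3 - <<'E'
from t import *
rep()
E
```

```text
t 11.825 tcp tub [-170.1    1.2  136.9] tip [-55.7   1.1  59.3] pitch 38.0 yaw err -0.03
inserted 45.1 gap rim 2.2 gap lid 2.6 F [-0.4  0.3 -0.3] M [ 0.08 -0.47 -0.06] open 0.251
```

Inserted 45 mm with no contact; the tip is at x −56, z 59, inside the window. I start levering over the rim, to 20°.

>>> play_rows([
  [1,-0.0038,-0.0002,-0.0059,0.0032,-0.0698,0],
  [1,-0.0039,-0.0002,-0.0059,0.0032,-0.0698,0],
  [1,-0.0034,-0.0002,-0.0078,0.004,-0.0872,0],
  [1,-0.0032,-0.0001,-0.0078,0.004,-0.0872,0],
  [1,0,0,0,0,0,0],
  [1,0,0,0,0,0,0],
])

```text
time_s: 12.58
position: [0.4232, 0.2013, 0.1099]
tcp_rot: [[0.938, 0.046, -0.343], [0.042, -0.999, -0.018], [-0.344, 0.002, -0.939]]
force: [-0.3, -1.1, -1.5]
opening: 0.249
```

```bash
python3 - <<'E'
from t import *
rep()
E
```

```text
t 12.575 tcp tub [-184.7    1.2  109.9] tip [-52.    1.2  71.3] pitch 20.1 yaw err -0.03
inserted 44.7 gap rim 0.5 gap lid -1.9 F [-0.3 -1.1 -1.5] M [ 0.   -0.1  -0.02] open 0.249
```

>>> play_rows([
  [1,-0.0015,-0.0001,-0.0066,0.0032,-0.0698,0],
  [1,-0.0015,-0.0001,-0.0066,0.0032,-0.0698,0],
  [1,-0.0006,0,-0.0057,0.0028,-0.061,0],
  [1,-0.0005,0,-0.0057,0.0028,-0.061,0],
  [1,0,0,0,0,0,0],
  [1,0,0,0,0,0,0],
])

```text
time_s: 13.32
position: [0.4202, 0.2012, 0.0855]
tcp_rot: [[0.995, 0.045, -0.087], [0.045, -0.999, -0.006], [-0.087, 0.002, -0.996]]
force: [-0.5, -0.2, 4.1]
opening: 0.25
```

```bash
python3 - <<'E'
from t import *
rep()
E
```

```text
t 13.325 tcp tub [-187.6    1.3   85.5] tip [-49.4   1.2  82.7] pitch 5.0 yaw err -0.04
inserted 46.3 gap rim 0.3 gap lid -7.4 F [-0.5 -0.2  4.1] M [ 0.09 -0.17 -0.02] open 0.25
```

>>> play_rows([
  [1,-0.0005,0,-0.0042,0.002,-0.0436,0],
  [1,-0.0005,0,-0.0042,0.002,-0.0436,0],
  [1,0,0,-0.0049,0.0024,-0.0523,0],
  [1,0,0,0,0,0,0],
  [1,0,0,0,0,0,0],
])

```text
time_s: 13.95
position: [0.4197, 0.2013, 0.0721]
tcp_rot: [[0.998, 0.045, 0.054], [0.045, -0.999, 0.001], [0.054, 0.002, -0.999]]
force: [1.9, 0.5, 3.9]
opening: 0.253
```

```bash
python3 - <<'E'
from t import *
rep()
im,c=snap('wrist','w5'); b,d=snap('scene','s5'); a,_=snap('side','d5')
cv2.imwrite('pics/v5.png',np.hstack([cv2.resize(a[170:290,150:278],(400,375),interpolation=2),im[0:375,80:480]]))
E
```

```text
t 13.95 tcp tub [-188.1    1.4   72.1] tip [-51.    1.3  88.8] pitch -3.1 yaw err -0.04
inserted 45.4 gap rim -0.1 gap lid -10.1 F [1.9 0.5 3.9] M [ 0.07 -0.54  0.02] open 0.253
```

View pics/v5.png

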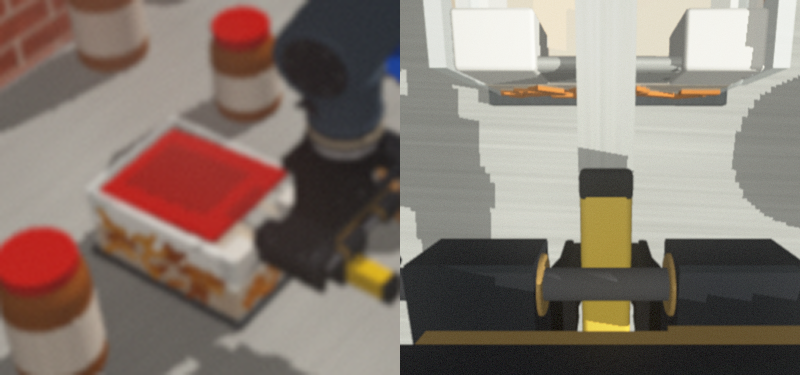

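```bash
cat > lid.py <<'E'
from t import *
def edge(im,c,cam='scene'):
    h=cv2.cvtColor(im,cv2.COLOR_BGR2HSV); m=cv2.inRange(h,(0,140,80),(8,255,255))|cv2.inRange(h,(172,140,80),(180,255,255))
    out=[]
    for y in (-50,-40,40,50):
        P=lambda z:proj(c,O+T@np.array([-.074,y/1000,z/1000]))
        a,b=P(78),P(108)   # sample along image line of this edge point's vertical, find red boundary
        # boundary: go from outside (top) to inside
        best=[z for z in np.arange(78,108,.25) if m[tuple(np.round(P(z))[::-1].astype(int))]]
        out.append((y,(min(best),max(best)) if best else None))
    return out
E
python3 - <<'E'
from lid import *
c=bot.get_calibration('scene')
for f in ('s1','s2b','s5'): print(f,edge(cv2.imread(f'pics/{f}.png'),c))
d=bot.get_calibration('side')
for f in ('d1','d5'): print(f,edge(cv2.imread(f'pics/{f}.png'),d))
a=cv2.imread('pics/s2b.png')[200:285,320:395];b=cv2.imread('pics/s5.png')[200:285,320:395]
cv2.imwrite('pics/v6.png',np.hstack([cv2.resize(x,(400,450),interpolation=2) for x in (a,b)]))
E
```

```text
s1 [(-50, (np.float64(78.0), np.float64(86.5))), (-40, (np.float64(78.0), np.float64(84.5))), (40, (np.float64(78.0), np.float64(87.25))), (50, (np.float64(78.0), np.float64(85.25)))]
s2b [(-50, (np.float64(78.0), np.float64(86.5))), (-40, (np.float64(78.0), np.float64(84.5))), (40, (np.float64(78.0), np.float64(87.25))), (50, (np.float64(78.0), np.float64(85.25)))]
s5 [(-50, (np.float64(78.0), np.float64(86.5))), (-40, (np.float64(78.0), np.float64(90.75))), (40, (np.float64(78.0), np.float64(87.25))), (50, (np.float64(78.0), np.float64(91.5)))]
d1 [(-50, (np.float64(85.75), np.float64(94.25))), (-40, (np.float64(86.75), np.float64(107.75))), (40, (np.float64(83.75), np.float64(107.75))), (50, (np.float64(87.75), np.float64(107.75)))]
d5 [(-50, (np.float64(99.0), np.float64(107.75))), (-40, (np.float64(98.0), np.float64(107.75))), (40, (np.float64(98.75), np.float64(107.75))), (50, (np.float64(97.5), np.float64(107.75)))]
```

View pics/v6.png

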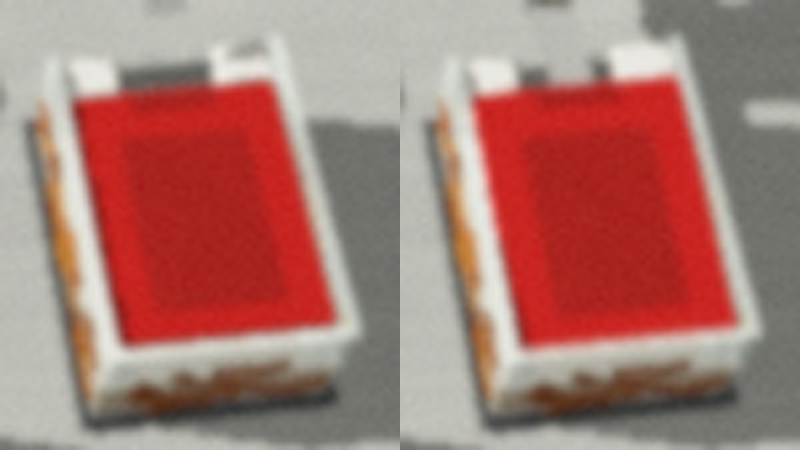

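The side view puts the front edge at about 98 mm, up from 87 mm when shut, so it's raised about 11 mm. I lower the blade a little to check that the lid stays up by itself.

>>> play_rows([
  [1,0,0,0.0049,-0.0024,0.0523,0],
  [1,0.0005,0,0.0042,-0.002,0.0436,0],
  [1,0.0005,0,0.0042,-0.002,0.0436,0],
  [1,0.0005,0,0.0057,-0.0028,0.061,0],
  [1,0.0006,0,0.0057,-0.0028,0.061,0],
  [1,0,0,0,0,0,0],
])

```text
time_s: 14.85
position: [0.4203, 0.201, 0.096]
tcp_rot: [[0.977, 0.045, -0.209], [0.044, -0.999, -0.012], [-0.209, 0.002, -0.978]]
force: [-0.6, -0.4, -0.3]
opening: 0.252
```

```bash
python3 - <<'E'
from lid import *
rep()
a,d=snap('side','d6'); b,c=snap('scene','s6'); print(edge(a,d)); print(edge(b,c))
E
```

```text
t 14.85 tcp tub [-187.5    1.    96. ] tip [-50.7   0.9  76.3] pitch 12.1 yaw err -0.05
inserted 45.3 gap rim -0.6 gap lid -3.7 F [-0.6 -0.4 -0.3] M [ 0.06 -0.13 -0.01] open 0.252
[(-50, None), (-40, None), (40, (np.float64(96.75), np.float64(107.75))), (50, (np.float64(96.5), np.float64(107.75)))]
[(-50, (np.float64(78.0), np.float64(86.5))), (-40, (np.float64(78.0), np.float64(84.5))), (40, (np.float64(78.0), np.float64(87.25))), (50, (np.float64(78.0), np.float64(85.25)))]
```

```bash
cat >> lid.py <<'E'
def sub(im,c,ys=(-52,-47,-42,-37,37,42,47,52)):
    g=im.astype(float); r=(g[:,:,2]-g[:,:,1]).astype(np.float32)
    res=[]; z=np.arange(70,115,.25)
    for y in ys:
        # shift outwards/inwards along tub x at lid top height, find redness half-crossing
        xs=np.arange(-92,-50,.25); p=np.array([proj(c,O+T@np.array([x/1000,y/1000,.088])) for x in xs],np.float32)
        v=cv2.remap(r,p[:,0].reshape(1,-1),p[:,1].reshape(1,-1),1)[0]
        i=np.argmax(v>(v.min()+v[-20:].mean())/2); res.append(xs[i])
    return np.array(res)
E
python3 - <<'E'
from lid import *
for cam,fs in (('scene',('s1','s2b','s5','s6')),('side',('d1','d5','d6'))):
    c=bot.get_calibration(cam)
    o,_=ray(c,280,210); q=T.T@(o-O)*1000
    for f in fs: print(f,sub(cv2.imread(f'pics/{f}.png'),c))
    print(cam,'tub-frame dx per mm rise',-(q[0]+74)/(q[2]-90))
E
```

```text
s1 [-73.75 -73.75 -73.75 -74.   -73.5  -73.5  -73.5  -73.75]
s2b [-73.5  -73.75 -74.   -73.75 -73.5  -73.5  -73.5  -73.5 ]
s5 [-76.25 -76.   -76.25 -76.75 -76.25 -76.   -75.75 -76.  ]
s6 [-75.5  -75.25 -75.   -75.   -75.25 -75.25 -75.   -74.75]
scene tub-frame dx per mm rise -0.5405020032762999
d1 [-76.25 -76.75 -77.   -77.25 -76.75 -76.75 -76.75 -77.  ]
d5 [-66.   -66.   -66.25 -66.5  -66.   -66.   -66.   -66.  ]
d6 [-54.   -54.75 -56.5  -58.   -68.75 -68.75 -68.75 -69.  ]
side tub-frame dx per mm rise 0.7159581782503329
```

Solving the two views together gives a front edge rise of 10.6 mm while levered. With the blade lowered and unloaded it is 7.6 mm, and the lid has slid about 3 mm to the rear. That means it has popped and holds itself up. I withdraw along the blade.

>>> play_rows([
  [1,-0.005,-0.0002,0.0016,0,0,0],
  [1,-0.0098,-0.0004,0.0021,0,0,0],
  [1,-0.0098,-0.0004,0.0021,0,0,0],
  [1,-0.0098,-0.0004,0.0021,0,0,0],
  [1,-0.0098,-0.0004,0.0021,0,0,0],
  [1,-0.0098,-0.0004,0.0021,0,0,0],
  [1,-0.004,0,0.03,0,0,0],
  [1,0,0,0.04,0,0,0],
  [1,0,-0.03,0.04,0,0,0],
  [1,0,-0.03,0.02,0,0,0],
])

```text
time_s: 16.2
position: [0.3626, 0.1385, 0.2404]
tcp_rot: [[0.978, 0.047, -0.204], [0.045, -0.999, -0.012], [-0.204, 0.002, -0.979]]
force: [-0.3, -1.1, -0.5]
opening: 0.251
```

```bash
python3 - <<'E'
from lid import *
s=rep(); print(s['position'])
a,d=snap('side','d7'); b,c=snap('scene','s7'); print(sub(a,d)); print(sub(b,c))
cv2.imwrite('pics/v7.png',cv2.resize(a[170:290,150:278],(600,562),interpolation=2))
E
```

```text
t 16.2 tcp tub [-248.   -58.8  240.4] tip [-111.1  -58.7  221.4] pitch 11.8 yaw err 0.05
inserted -43.4 gap rim 128.8 gap lid -133.3 F [-0.3 -1.1 -0.5] M [-0.01 -0.13 -0.04] open 0.251
[0.36264282 0.13848391 0.24040161]
[-68.5  -68.75 -68.75 -68.75 -68.75 -68.75 -69.   -69.  ]
[-75.25 -75.25 -75.   -75.   -75.   -75.25 -74.75 -74.75]
```

View pics/v7.png

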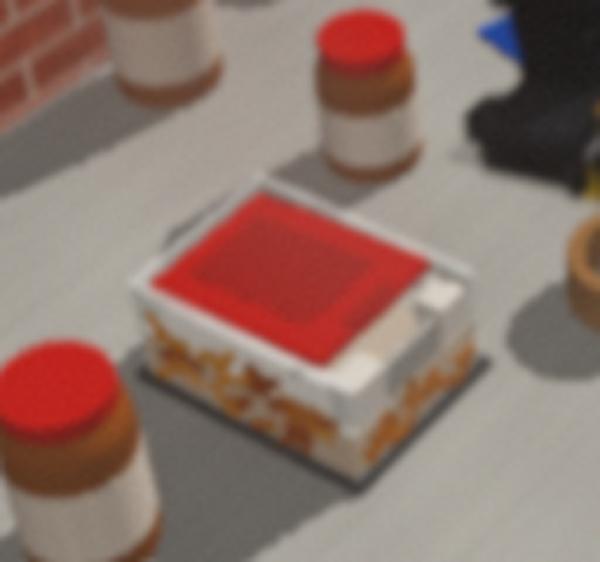

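The lid looks stable and raised, at about 7.6 mm by differences. I return to the earlier w3 pose, level the lifter, and use the same viewpoint as a second check on the way back.

>>> play_rows([
  [1,0.02,-0.01,0.003,0.0047,-0.1029,0],
  [1,0.02,-0.01,0,0.0047,-0.1029,0],
  [1,0.02,-0.01,0,0,0,0],
  [1,0.02,-0.01,0,0,0,0],
  [1,0.0145,-0.0085,0,0,0,0],
  [1,0,0,0,0,0,0],
  [1,0,0,0,0,0,0],
])

```text
time_s: 17.18
position: [0.4562, 0.0905, 0.2411]
tcp_rot: [[0.999, 0.045, -0.005], [0.045, -0.999, -0.002], [-0.005, 0.002, -1.0]]
force: [-0.3, 0.0, -1.1]
opening: 0.254
```

```bash
python3 - <<'E'
from lid import *
import pickle
s=rep(); print(s['position'])
w,c=snap('wrist','w7'); c3=pickle.load(open('w3.pkl','rb'))
for n,im,k in (('shut',cv2.imread('pics/w3.png'),c3),('now',w,c)):
    e=sub(im,k); g=im.astype(float).mean(2).astype(np.float32)
    ref=[]   # deck front edge (bright->dark) at x -100, z 88
    for y in (-50,-45,-40,40,45,50):
        xs=np.arange(-112,-84,.25); p=np.array([proj(k,O+T@np.array([x/1000,y/1000,.088])) for x in xs],np.float32)
        v=cv2.GaussianBlur(cv2.remap(g,p[:,0].reshape(1,-1),p[:,1].reshape(1,-1),1),(9,1),0)[0]
        ref.append(xs[np.argmax(np.gradient(v))])
    print(n,e,np.array(ref),'edge-ref',np.median(e)-np.median(ref))
E
```

```text
t 17.175 tcp tub [-156.8 -111.   241.1] tip [ -18.8 -111.   249.6] pitch 0.3 yaw err -0.04
inserted 76.3 gap rim 163.5 gap lid -172.4 F [-0.3  0.  -1.1] M [ 0.05  0.04 -0.01] open 0.254
[0.45615372 0.09052303 0.24105778]
shut [-74.25 -74.25 -74.25 -74.25 -74.   -74.   -74.   -74.25] [-100.   -100.   -100.    -99.75  -99.75  -99.75] edge-ref 25.625
now [-71.   -71.   -71.   -71.   -70.75 -70.75 -70.75 -70.75] [-100.5  -100.5  -100.5  -100.25 -100.25 -100.  ] edge-ref 29.5
```

The w3-pose check gives a slide of about 3.7 mm and, combined with the scene view, a rise of about 9.5 mm. Both are in range. Now I take the lifter back to the mat.

>>> play_rows([
  [1,0.019,-0.044,0,0,0,0],
  [1,0.019,-0.044,0,0,0,0],
  [1,0.019,-0.044,0,0,0,0],
  [1,0.019,-0.044,0,0,0,-0.028],
  [1,0.019,-0.044,0,0,0,-0.028],
  [1,0.019,-0.044,0,0,0,0],
  [1,0.02,-0.042,0,0,0,0],
  [1,0,0,-0.05,0,0,0],
  [1,0,0,-0.05,0,0,0],
  [1,0,0,-0.05,0,0,0],
  [1,0,0,-0.04,0,0,0],
  [1,0,0,-0.02,0,0,0],
])

```text
time_s: 18.73
position: [0.5892, -0.2142, 0.0292]
tcp_rot: [[1.0, -0.01, -0.007], [-0.01, -1.0, 0.0], [-0.007, -0.0, -1.0]]
force: [1.0, 0.5, -2.4]
opening: 0.25
```

>>> play_rows([
  [1,0,0,0,0,0,0],
  [1,0,0,0,0,0,0],
])

```text
time_s: 18.98
position: [0.5921, -0.2161, 0.0332]
tcp_rot: [[1.0, -0.011, -0.0], [-0.011, -1.0, -0.004], [-0.0, 0.004, -1.0]]
force: [0.7, -0.3, -0.5]
opening: 0.253
```

>>> play_rows([
  [1,0,0,-0.013,0,0,0],
  [1,0,0,-0.006,0,0,0],
  [1,0,0,-0.003,0,0,0],
  [1,0,0,0,0,0,0],
  [1,0,0,0,0,0,0],
])

```text
time_s: 19.6
position: [0.591, -0.2157, 0.0097]
tcp_rot: [[1.0, -0.011, -0.003], [-0.011, -1.0, -0.002], [-0.003, 0.002, -1.0]]
force: [0.7, -0.3, -1.0]
opening: 0.245
```

>>> play_rows([
  [1,0,0,-0.0015,0,0,0],
  [1,0,0,-0.0015,0,0,0],
  [1,0,0,0,0,0,0],
  [1,0,0,0,0,0,0],
])

```text
time_s: 20.1
position: [0.5909, -0.2157, 0.0067]
tcp_rot: [[1.0, -0.011, -0.003], [-0.011, -1.0, -0.002], [-0.003, 0.002, -1.0]]
force: [-0.2, -0.2, -0.0]
opening: 0.247
```

>>> play_rows([
  [0.4,0,0,-0.0005,0,0,0],
  [0.4,0,0,0,0,0,0],
  [0.4,0,0,0,0,0,0],
  [0.4,0,0,0,0,0,0],
  [0.4,0,0,0,0,0,0],
  [0.4,0,0,0,0,0,0],
])

```text
time_s: 20.85
position: [0.5908, -0.2156, 0.0061]
tcp_rot: [[1.0, -0.011, -0.003], [-0.011, -1.0, -0.002], [-0.003, 0.002, -1.0]]
force: [0.3, -0.4, -0.1]
opening: 0.597
```

>>> play_rows([
  [0.4,0,0,0.02,0,0,0],
  [0.4,0,0,0.04,0,0,0],
  [0.4,0,0,0.06,0,0,0],
  [0.4,0,0,0.06,0,0,0],
  [0.4,-0.04,0,0.03,0,0,0],
  [0.4,-0.04,0,0,0,0,0],
  [0.4,-0.04,0,0,0,0,0],
  [0.4,0,0,0,0,0,0],
  [0.4,0,0,0,0,0,0],
])

```text
time_s: 21.98
position: [0.4718, -0.2162, 0.2174]
tcp_rot: [[1.0, -0.011, -0.0], [-0.011, -1.0, -0.004], [-0.0, 0.004, -1.0]]
force: [0.6, 0.4, -0.1]
opening: 0.602
```

```bash
python3 - <<'E'
from lid import *
im,c=snap('wrist','w9'); b,k=snap('scene','s9'); a,d=snap('side','d9')
print('lid side',np.median(sub(a,d)),'scene',np.median(sub(b,k)),'(shut -76.75,-73.65; after -68.75,-75)')
h=cv2.cvtColor(b,cv2.COLOR_BGR2HSV); m=cv2.inRange(h,(18,110,90),(35,255,255)); q=np.zeros_like(m); q[215:300,195:245]=m[215:300,195:245]
cn=max(cv2.findContours(q,0,1)[0],key=cv2.contourArea); P=np.array([onz(k,float(u),float(v),.029)[:2] for u,v in cn[:,0]])
r=cv2.minAreaRect((P*1000).astype(np.float32)); print(r)
t=np.radians(-14); dl=np.array(r[0])-[626,-214]; print('mat frame',np.array([[np.cos(t),np.sin(t)],[-np.sin(t),np.cos(t)]])@dl)
s=bot.read_state(); print(s['time_s'],s['position'],s['opening'],s['force'])
cv2.imwrite('pics/v9.png',np.hstack([cv2.resize(im,(480,360)),cv2.resize(b[180:310,170:290],(320,360),interpolation=2)]))
E
```

```text
lid side -70.125 scene -75.0 (shut -76.75,-73.65; after -68.75,-75)
((584.8714599609375, -212.88861083984375), (92.06338500976562, 19.4422607421875), 0.458960622549057)
mat frame [-40.175716    -8.87151822]
22.125 [ 0.47202882 -0.21596438  0.21644181] 0.6011489402452528 [0.88906663 0.76895283 0.82607058]
```

View pics/v9.png

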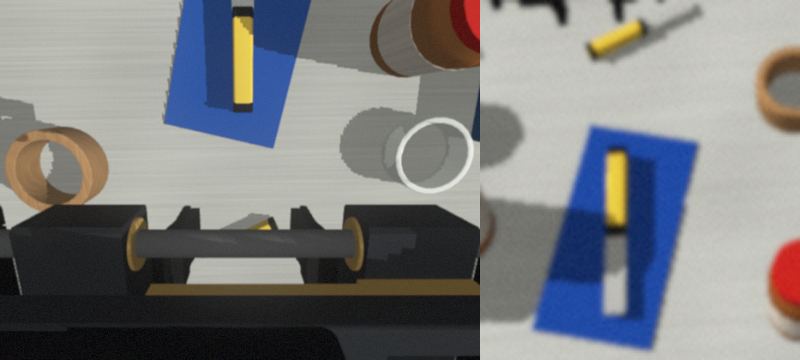

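The lifter lies flat on the mat, about (−40, −9) mm from its centre. The side reading of the lid changed by 1.4 mm, so I check the individual points for occlusion before handing in.

```bash
python3 - <<'E'
from lid import *
d=bot.get_calibration('side'); k=bot.get_calibration('scene')
print(sub(cv2.imread('pics/d9.png'),d)); print(sub(cv2.imread('pics/s9.png'),k))
a,_=snap('side','d10'); print(sub(a,d))
for f in ('d1','d7','d10'):
    im=cv2.imread(f'pics/{f}.png').astype(int); p=[proj(d,O+T@np.array([x/1000,.045,.088])) for x in range(-90,-54,3)]
    print(f,[tuple(im[int(round(q[1])),int(round(q[0]))]) and int(im[int(round(q[1])),int(round(q[0]))][2]-im[int(round(q[1])),int(round(q[0]))][1]) for q in p])
E
```

```text
[-69.75 -69.75 -69.75 -70.   -70.25 -70.5  -71.25 -71.5 ]
[-76.   -75.75 -75.5  -75.25 -74.75 -74.5  -74.25 -74.25]
[-69.5  -69.75 -70.   -69.75 -70.25 -70.5  -71.5  -71.5 ]
d1 [6, 9, 11, 24, 50, 85, 136, 136, 140, 140, 142, 141]
d7 [8, 8, 8, 9, 12, 20, 55, 55, 119, 136, 142, 143]
d10 [8, 6, 8, 10, 12, 15, 43, 43, 76, 83, 81, 75]
```

The lid corner now reads darker (about 80 instead of 140): it is in the arm's shadow, which biases that edge reading. Nothing has touched the lid since the previous check, so I hand in.

```bash
python3 -c "
from rig import bot
print(bot.hand_in())"
```

```text
the job is handed in; nothing more can be done
None
```

The lid popped open at the notch end and the lifter is back flat on the blue mat. I handed the job in at about 22 s of the 58 allowed; no verdict was reported.

**What I did:** The first grasp missed because I lifted before the fingers had closed, but nothing moved and the second grasp held. I slid the blade in at 38° until the tip was about 45 mm past the rim (x −56, z 59 in the tub's frame). Then I levered it to 3° past level, pulled it straight out and laid the lifter down.

**Lid:**
- **Levered:** the front edge was up about 10.6 mm.
- **Blade out:** the edge stayed up on its own. Comparing the scene and side views gave a rise of 7.6 mm; the scene and wrist views gave about 9.5 mm. Both are inside 6–18 mm, and I trust the wrist figure more because shading affects the side view.
- **Position:** the lid slid about 3–4 mm towards the rear, inside the 10 mm allowed.

**Lifter:** it lies flat, about 40 mm along and 9 mm across from the mat's centre, with the gripper clear above.

**Readings that disagreed:** the last side reading of the lid's edge shifted by 1.4 mm and the scene reading tilted slightly. I put this down to the arm's shadow on that corner, since nothing had touched the lid, but I did not re-measure without the shadow.

**Not measured:** I did not measure the jars, tape rolls and scissors again afterwards. The arm was planned to clear them, and I saw no sign that any had moved.

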